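# Swap two module carriers in the slide tray and clip them down

### The arm

A 7-joint arm with a two-finger parallel gripper is mounted at the origin on the work surface. World frame = base frame: x ahead of the robot, y to its left, z up, the work surface at z = 0. Lengths are in m, angles in rad, forces in N, time in s.
With the tool pointing down it reaches from about 0.425 to 1.025 m from the base axis. Payload 9.4 kg.
Tool frame: the origin (TCP) lies between the finger pads; the fingertips stand 14 mm ahead of it and the grasp point (between the pads) lies 5 mm behind it; z points along the fingers, y is the line along which they close (so a half turn about z gives the same grasp; the last joint's range is limited). The gripper opens to 93 mm and grips with 3 to 60 N. Pads are 15 mm wide; open, the fingers measure 128 mm over their backs; the gripper's body (75 mm by 188 mm) begins 65 mm behind the grasp point.
Start: joints at [-1.249, 0.599, -0.003, 1.599, 0.002, 0.943, -0.08], TCP at [0.282, 0.668, 0.233] pointing down, gripper open.
Joint ranges: [-2.57, 2.57], [-0.35, 1.97], [-1.29, 1.29], [0.11, 2.56], [-1.05, 4.19], [0.11, 1.86], [-2.63, 2.63]. Speed limits (rad/s): [2.22, 2.22, 3.01, 3.01, 3.14, 3.14, 3.14].

### API

Orientations are given as a rotation vector (axis times angle).
In Python, from cell import monitor, optics, order gives the robot as it stands. The module is installed in compiled form; this text tells all that it offers.
- The arm moves only by the tool servo_tool, never from a script. Its argument "series" is a list of rows, each a list of 4 numbers: the shift along the tool's x, y, z each as a share of 0.75 m, from -1 to 1, then the turn about the tool's z as a share of 360 degrees, from -1 to 1. A call has 1 to 12 rows; each row is the pose to reach, as a shift and turn from the pose commanded when the call began, along the tool's axes at that moment, turning the shorter way round; what a row does not reach only later rows make up. A row lasts 1/10 s, in which the tool goes at most 50 mm and 8.59 degrees, less where a joint would pass 70% of its speed; a pose out of reach is approached as far as the arm can. A call with a number of a shift or a turn outside -1 to 1 is refused whole. A call with a gripper value outside its range is refused whole. "fingers" is the opening, from 0 (shut) to 1 (fully open), set as the call begins (left out, the last holds). The fingers move at their own pace and stop on an object; the grip force is fixed at half the most. Time passes only in rows, so rows that repeat a pose let the fingers close. It gives the time, the measured TCP pose, the force, the opening and the grip force at its end, in the units of the state.
- monitor.get_state(): the state, without advancing time (a new reading comes with each control period).
- optics.camera(name): name is "scene" or "top" or "wrist"; returns a dict with "frame" (480x640x3 uint8, blue, green, red), "intrinsics" (3x3 intrinsics, pixels), "extrinsics" (4x4, takes a point from camera to world coordinates). Camera axes: x right, y down, z forward; pixel columns grow to the right and rows downward; lengths in m; the calibration is good to about 2 mm. A picture is of the moment at which its call begins. There is no depth.
- order.sign_off(): hands the job in; it is judged then, once.
The state is a dict: "time": time; "q": joint angles; "qvel": joint speeds; "joint_torque": joint torques, N m; "tool_pos": TCP position; "eef_rot": TCP orientation; "force": force on the tool from outside, world axes, zero at the start; "moment": the same for the moment, N m; "opening": opening from 0.0 (shut) to 1.0 (fully open); "gripper_force": force on a finger pad.
Only numpy, scipy, OpenCV 4.12 (cv2) and the standard library are available. Lean on these libraries where they do the work, as an engineer would, in place of code of your own. Each camera call takes 0.05 s, during which the arm holds its last target. There are 200 camera calls.

### The job

In the slide tray, the carrier with green modules and the carrier with orange modules stand in each other's place: swap them by sliding them around one another through the empty half of the tray on the robot's side, keeping them flat on the tray floor and never lifting them, until both stand side by side, square and fully back against the tall rear stop. Then turn the yellow clip a quarter turn, all the way to its end, so that it points towards the robot's side over both carriers. Leave everything else on the bench where it is.

Things in the scene. Friction and masses are not known exactly. Their poses are not given: they have to be found in the camera images.
- tray: fixed slide tray. Origin: on the bench under the middle of its floor; x points away from the robot to the rear stop, y left. Floor 8 mm above the bench, inside x -91 to +91, y -132 to +132 mm: room for two carriers side by side in the rear half and two in the front. Front and side rims 10 mm thick, tops at 26 mm; rear stop: aluminium block, x +91 to +135, top at 57 mm
- bay_left (a point): on the tray floor, centre of a carrier fully home in the rear left place (tray x +51, y +66 mm)
- bay_right (a point): on the tray floor, centre of a carrier fully home in the rear right place (tray x +51, y -66 mm)
- green_carrier: loose black carrier 120 (its y) x 80 (its x) x 45 mm high, about 0.4 kg. At y = +-44 mm a built-in row of green-topped modules; between the rows an empty open pocket 68 (x) x 60 (y) mm, 40 mm deep, centred, where closed fingers can drag it by its inner walls (6 mm thick across x, 4 mm across y). Origin: centre of underside, z up
- orange_carrier: loose black carrier 120 (its y) x 80 (its x) x 45 mm high, about 0.4 kg. At y = +-44 mm a built-in row of orange-topped modules; between the rows an empty open pocket 68 (x) x 60 (y) mm, 40 mm deep, centred, where closed fingers can drag it by its inner walls (6 mm thick across x, 4 mm across y). Origin: centre of underside, z up
- clip (a joint): yellow clip, a flat bar 98 x 44 x 7 mm (58 to 65 mm above the bench, 5 mm above the carriers) turning with friction on a pin at tray x +115, y 0, on the rear stop. rad: 0 = points to tray +y, along the stop, clear of the carriers; grows counter-clockwise from above to its end at 1.571 = points to tray -x, over both
- clip_knob (a point): middle of the clip's black upright grip, 18 mm across, 24 mm tall (65 to 89 mm above the bench), 65 mm from the clip's pin; this point is 77 mm above the bench
- label_roll: bystander: white roll 90 mm across, 60 mm high, flat on the bench left of the tray; origin: centre of underside
- jar: bystander: small jar with blue cap, 56 mm across, 65 mm high, left of the tray; origin: centre of underside
- parts_bin: bystander: blue open bin 120 x 90 x 50 mm right of the tray; origin: centre of underside
- cleaner: bystander: white bottle with red cap, 60 mm across, 140 mm high, right of the tray; origin: centre of underside
- screwdriver: bystander: screwdriver 180 mm long with red handle, lying behind the tray's rear stop
- wrench: bystander: steel wrench 150 mm long, lying on the robot's side of the tray
There are look-alikes about, which are no part of the job. Leave any pink look-alike of the orange_carrier alone.

How it is judged:
By the outcome, as a careful person would: the job done as asked, in the order asked, and still so for the second after the job is handed in, with the robot touching nothing.
It also fails if it takes over 69 s, if anything falls off the work surface, if the arm or the gripper's body presses on something with over 40 N, if the wrist force passes 120 N, or if a joint passes its speed limit or range.

## Working session

There is one attempt and no reset: what is moved stays moved. The work goes in short steps, Python scripts to look and compute and a tool call to move; the robot and the scene stay as the last step left them, time stands still between calls to the robot, and variables do not carry over. Pictures are saved under pics/ and viewed, at most 10 in all, crops included, and the job is handed in when it is done.

Besides the shell and the picture viewer there is one more tool, called after "Emit:" as a command line: name --pt "numbers of a row" for each row, then --argument value for the rest. servo_tool: Moves the arm, as the interface text tells. Its arguments: {"type":"object","properties":{"series":{"type":"array"},"fingers":{"type":"number"}},"required":["series"]}

```bash
mkdir -p pics
cat > h.py <<'E'
import numpy as np, cv2
from cell import monitor, optics, order
from scipy.spatial.transform import Rotation as R
def px2w(c,uv,z):
    K=c["intrinsics"];T=c["extrinsics"]
    uv=np.atleast_2d(np.float64(uv))
    d=np.c_[uv,np.ones(len(uv))]@np.linalg.inv(K).T@T[:3,:3].T
    o=T[:3,3]; return o+d*((z-o[2])/d[:,2:3])
def w2px(c,p):
    T=c["extrinsics"];q=(np.atleast_2d(p)-T[:3,3])@T[:3,:3];q=q@c["intrinsics"].T
    return q[:,:2]/q[:,2:]
E
python3 - <<'E'
from h import *
s=monitor.get_state();print(s)
for n in("scene","top"):
    c=optics.camera(n);cv2.imwrite(f"pics/{n}0.png",c["frame"]);print(n,c["extrinsics"].round(3).tolist(),c["intrinsics"].tolist())
print(R.from_rotvec(s["eef_rot"]).as_matrix().round(3))
E
```

```text
{'time': 0.0, 'q': array([-1.24871682,  0.60014447, -0.0025605 ,  1.60012397,  0.00180924,
        0.94290099, -0.07979391]), 'qvel': array([ 8.43166178e-04,  1.56157131e-03,  9.16384046e-04,  8.67470269e-04,
       -3.86961336e-04, -8.95565383e-04, -1.93530933e-05]), 'joint_torque': array([-9.79154829e-04, -7.65068865e+01,  1.49685379e+00, -2.52365327e+01,
       -5.23995794e-02,  1.65955292e-02,  1.68796823e-04]), 'tool_pos': array([0.28133865, 0.66767877, 0.23174784]), 'eef_rot': array([-6.22095159e-01, -3.07920744e+00,  2.45849290e-03]), 'force': array([-0.21313692,  0.23927844, -0.45919705]), 'moment': array([ 0.00034706, -0.00113081,  0.02153161]), 'gripper_force': 0.0, 'opening': 1.001491981755127}
scene [[-0.63, 0.494, -0.598, 1.092], [0.776, 0.399, -0.488, 0.422], [-0.003, -0.772, -0.635, 0.661], [0.0, 0.0, 0.0, 1.0]] [[513.9307772415444, 0.0, 319.54683296370064], [0.0, 513.9307772415444, 233.5814641014052], [0.0, 0.0, 1.0]]
top [[0.003, -0.985, 0.173, 0.377], [-1.0, -0.004, -0.001, -0.042], [0.002, -0.173, -0.985, 1.004], [0.0, 0.0, 0.0, 1.0]] [[560.9756136311308, 0.0, 328.3488935851513], [0.0, 560.9756136311308, 245.55600304233258], [0.0, 0.0, 1.0]]
[[-0.922  0.388 -0.   ]
 [ 0.388  0.922 -0.002]
 [-0.    -0.002 -1.   ]]
```

View pics/top0.png

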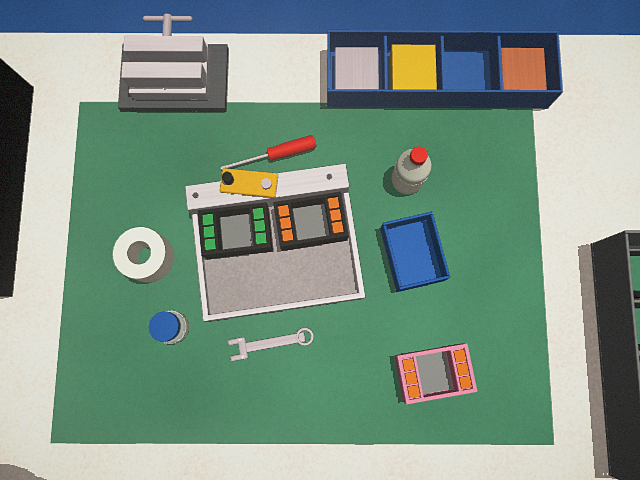

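View pics/scene0.png

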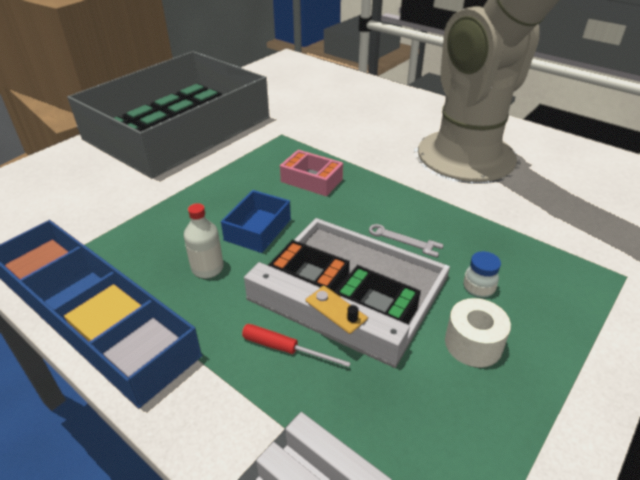

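The top view shows the green carrier at px (236,230), the orange at (311,221), the clip knob at (228,178) and its pin at (266,183). Things that could be mistaken for them:
- **Orange:** the pink look-alike at (436,374) and the orange bin cell at (523,68).
- **Green:** the green parts in the grey box (scene view 165,105).
- **Clip:** the yellow bin cell at (413,67).

I choose the two black carriers inside the tray.

```bash
cat >> h.py <<'E'
def mods(c,col,z=0.053,reg=None):
    hsv=cv2.cvtColor(c["frame"],cv2.COLOR_BGR2HSV)
    lo,hi={"g":((50,150,90),(75,255,255)),"o":((5,160,120),(16,255,255)),"y":((18,140,120),(28,255,255))}[col]
    m=cv2.inRange(hsv,lo,hi); 
    if reg: k=np.zeros_like(m);k[reg[1]:reg[3],reg[0]:reg[2]]=1;m*=k
    n,l,st,ce=cv2.connectedComponentsWithStats(m)
    return [(ce[i],st[i,4]) for i in range(1,n) if st[i,4]>25],m
E
python3 - <<'E'
from h import *
c=optics.camera("top");f=c["frame"]
cv2.imwrite("pics/crop0.png",cv2.resize(f[150:335,170:380],None,fx=3.2,fy=3.2,interpolation=cv2.INTER_CUBIC))
reg=(185,150,370,330)
for k in "go":
    L,_=mods(c,k,reg=reg)
    P=px2w(c,[a[0] for a in L],.053)
    print(k,[(a[0].round(1).tolist(),int(a[1])) for a in L]);print(P.round(4).tolist(), P.mean(0).round(4))
hsv=cv2.cvtColor(f,cv2.COLOR_BGR2HSV)
m=cv2.inRange(hsv,(0,0,175),(180,50,255));k=np.zeros_like(m);k[150:335,180:372]=1;m*=k
cs,_=cv2.findContours(m,cv2.RETR_EXTERNAL,cv2.CHAIN_APPROX_NONE)
for q in cs:
    if cv2.contourArea(q)>300:
        a=cv2.approxPolyDP(q,4,True)[:,0];print(cv2.contourArea(q),a.tolist());print(px2w(c,a,.026)[:,:2].round(4).tolist());print(px2w(c,a,.057)[:,:2].round(4).tolist())
L,m=mods(c,"y",reg=reg);print("y",L)
E
```

```text
g [([257.4, 213.4], 43), ([207.5, 219.1], 95), ([259.0, 225.4], 56), ([208.4, 231.4], 90), ([259.7, 236.6], 49), ([209.7, 243.8], 96)]
[[0.6005, 0.0804, 0.053], [0.5899, 0.1667, 0.053], [0.5792, 0.077, 0.053], [0.5683, 0.1642, 0.053], [0.5594, 0.0753, 0.053], [0.5464, 0.1612, 0.053]] [0.5739 0.1208 0.053 ]
o [([333.1, 202.5], 105), ([283.2, 210.5], 108), ([335.1, 214.7], 107), ([285.1, 222.6], 107), ([337.2, 227.0], 106), ([287.1, 234.9], 106)]
[[0.6205, -0.0513, 0.053], [0.6057, 0.0356, 0.053], [0.5986, -0.0548, 0.053], [0.5842, 0.0319, 0.053], [0.5769, -0.0585, 0.053], [0.5626, 0.028, 0.053]] [ 0.5914 -0.0115  0.053 ]
5541.0 [[348, 193], [344, 197], [358, 293], [354, 288], [355, 294], [320, 297], [325, 293], [322, 288], [330, 295], [334, 286], [348, 293], [343, 280], [329, 289], [319, 283], [318, 295], [311, 291], [314, 281], [324, 281], [332, 273], [337, 281], [345, 263], [350, 266], [345, 278], [350, 276], [351, 261], [343, 260], [350, 253], [340, 252], [349, 250], [348, 239], [276, 252], [272, 206], [273, 252], [205, 260], [205, 268], [213, 259], [226, 258], [227, 265], [234, 26
[... 2730 characters left out ...]
4702, 0.0468], [0.4533, 0.0431], [0.4618, 0.0382], [0.4467, 0.0126], [0.4398, 0.0563], [0.4516, 0.0498], [0.4381, 0.0596], [0.4261, 0.16], [0.598, 0.1913], [0.4177, 0.1664], [0.4555, -0.102]]
1008.0 [[186, 186], [188, 209], [268, 198], [220, 193], [220, 181]]
[[0.657, 0.2139], [0.6144, 0.2083], [0.6353, 0.0655], [0.6442, 0.1521], [0.6666, 0.1529]]
[[0.6481, 0.2058], [0.6069, 0.2004], [0.6271, 0.0621], [0.6357, 0.1459], [0.6574, 0.1467]]
1579.0 [[345, 164], [278, 173], [276, 196], [348, 186]]
[[0.6995, -0.073], [0.682, 0.0484], [0.639, 0.0512], [0.6581, -0.0783]]
[[0.6893, -0.072], [0.6723, 0.0456], [0.6307, 0.0483], [0.6492, -0.0772]]
y [(array([249.19414894, 182.65248227]), np.int32(1128))]
```

View pics/crop0.png

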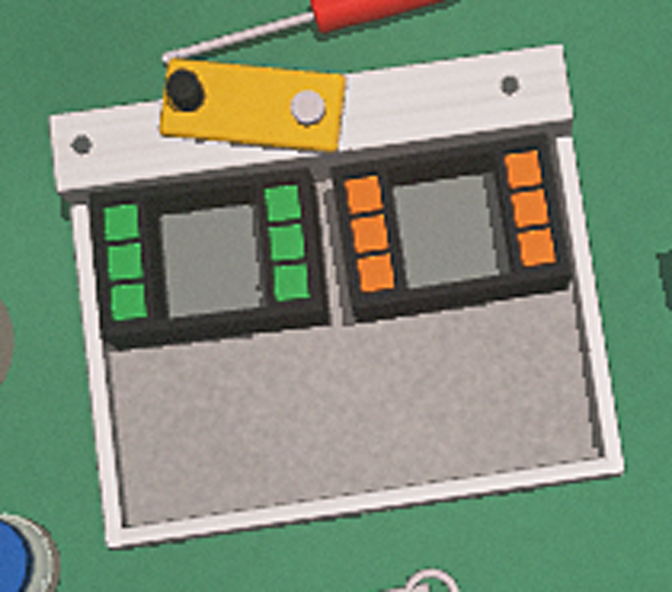

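The crop confirms the choice: a black carrier with green modules on the left, crop px (210,250), and one with orange modules on the right, (450,230). The clip's knob is on the left at (185,90). The tray origin is about (0.537, 0.048) with yaw about 8.45°. First I'll move above the green carrier and align the tool with the tray.

Emit:
servo_tool --pt "-0.642 -0.521 0 -0.0867" --pt "-0.642 -0.521 0 -0.0867" --pt "-0.642 -0.521 0 -0.0867" --pt "-0.642 -0.521 0 -0.0867" --pt "-0.642 -0.521 0 -0.0867" --pt "-0.642 -0.521 0 -0.0867" --pt "-0.642 -0.521 0 -0.0867" --pt "-0.642 -0.521 0 -0.0867" --pt "-0.642 -0.521 0 -0.0867" --pt "-0.642 -0.521 0 -0.0867" --pt "-0.642 -0.521 0 -0.0867" --pt "-0.642 -0.521 0 -0.0867" --fingers 0.2

```text
time: 1.35
tool_pos: [0.5647, 0.1368, 0.2327]
eef_rot: [-0.229, 3.133, 0.0]
force: [-0.1, 0.9, -0.2]
opening: 0.202
gripper_force: 0.0
```

```bash
cat >> h.py <<'E'
O=np.array([.537,.0483]);YAW=np.radians(8.45)
RT=np.array([[np.cos(YAW),-np.sin(YAW)],[np.sin(YAW),np.cos(YAW)]])
def tray(p): return (np.atleast_2d(p)[:,:2]-O)@RT*1000
def st():
    s=monitor.get_state();M=R.from_rotvec(s["eef_rot"]).as_matrix()
    print("t",round(s["time"],2),"tcp tray mm",tray(s["tool_pos"])[0].round(1),"z",round(s["tool_pos"][2]*1000,1),
     "tool-y yaw rel tray deg",round(np.degrees(np.arctan2(-M[0,1],M[1,1])-YAW),2),"F",s["force"].round(1),"op",round(float(s["opening"]),3))
def carr(c,col,z=.053):
    "tray-frame centre (mm) and yaw (deg, rel tray) of carrier from its modules, split in 2 rows"
    w=w2px(c,[[*(O+RT@np.array(p)),z] for p in [(-.11,-.15),(-.11,.15),(.14,-.15),(.14,.15)]])
    lo=w.min(0).astype(int);hi=w.max(0).astype(int)
    L,_=mods(c,col,reg=(max(lo[0],0),max(lo[1],0),hi[0],hi[1]))
    P=tray(px2w(c,[a[0] for a in L],z)); A=np.array([a[1] for a in L])
    m=P[:,1]>(P[:,1].max()+P[:,1].min())/2
    a,b=P[m].mean(0),P[~m].mean(0);d=a-b
    print(col,len(P),"centre",((a+b)/2).round(1),"row dist",np.hypot(*d).round(1),"yaw",np.degrees(np.arctan2(-d[0],d[1])).round(2))
E
python3 - <<'E'
from h import *
st();c=optics.camera("wrist");cv2.imwrite("pics/w1.png",c["frame"]);carr(c,"g");carr(c,"o")
E
```

```text
t 1.35 tcp tray mm [40.4 83.5] z 232.7 tool-y yaw rel tray deg -0.09 F [-0.1  0.9 -0.2] op 0.202
g 6 centre [47.5 65.9] row dist 87.3 yaw -1.26
o 6 centre [ 45.3 -67.2] row dist 87.8 yaw 1.16
```

Emit:
servo_tool --pt "-0.0093 -0.0233 0 0" --pt "-0.0093 -0.0233 0.06 0" --pt "-0.0093 -0.0233 0.12 0" --pt "-0.0093 -0.0233 0.18 0" --pt "-0.0093 -0.0233 0.2 0" --pt "-0.0093 -0.0233 0.2 0"

```text
time: 2.0
tool_pos: [0.5718, 0.1223, 0.0799]
eef_rot: [0.229, -3.128, 0.002]
force: [-0.4, 0.3, -0.4]
opening: 0.2
gripper_force: 0.0
```

Run:
```python
from h import *
st();c=optics.camera("scene");cv2.imwrite("pics/s2.png",cv2.resize(c["frame"][180:420,200:520],None,fx=2.4,fy=2.4))
```

```text
t 2.0 tcp tray mm [45.3 68.1] z 79.9 tool-y yaw rel tray deg -0.07 F [-0.4  0.3 -0.4] op 0.2
```

View pics/s2.png

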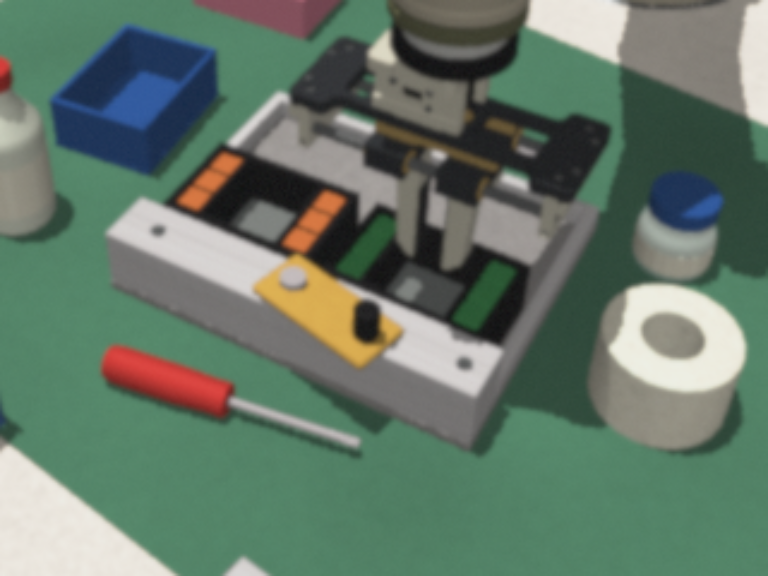

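The fingers hang over the green carrier's pocket, at crop px (430,250) with the pocket at (420,290), so they should go in clear of the walls. Next I'll lower them into the pocket.

Emit:
servo_tool --pt "-0.003 -0.0027 0.02 0" --pt "-0.003 -0.0027 0.04 0" --pt "-0.003 -0.0027 0.0587 0" --pt "-0.003 -0.0027 0.0587 0"

```text
time: 2.45
tool_pos: [0.575, 0.1207, 0.0368]
eef_rot: [0.229, -3.131, 0.001]
force: [-1.3, -0.5, -0.3]
opening: 0.203
gripper_force: 0.0
```

Run:
```python
from h import *
st()
```

```text
t 2.45 tcp tray mm [48.3 66. ] z 36.8 tool-y yaw rel tray deg -0.08 F [-1.3 -0.5 -0.3] op 0.203
```

Emit:
servo_tool --pt "0.015 0 0 0" --pt "0.028 0 0 0" --pt "0.042 0 0 0" --pt "0.056 0 0 0" --pt "0.07 0 0 0" --pt "0.084 0 0 0" --pt "0.098 0 0 0" --pt "0.112 0 0 0" --pt "0.126 0 0 0" --pt "0.14 0 0 0" --pt "0.153 0 0 0" --pt "0.161 0 0 0"

```text
time: 3.65
tool_pos: [0.4553, 0.103, 0.0386]
eef_rot: [0.229, -3.132, 0.0]
force: [2.6, -0.0, 1.0]
opening: 0.202
gripper_force: 1.0
```

Run:
```python
from h import *
st()
for n in("top","wrist"):
    c=optics.camera(n)
    for k in "go":
        try: carr(c,k)
        except Exception as e: print(n,k,e)
cv2.imwrite("pics/t3.png",optics.camera("top")["frame"][150:335,170:380])
st()
```

```text
t 3.65 tcp tray mm [-72.8  66.1] z 38.6 tool-y yaw rel tray deg -0.08 F [ 2.6 -0.   1. ] op 0.202
g 2 centre [-46.9  24.3] row dist 45.9 yaw 86.38
o 6 centre [ 45.  -67.1] row dist 87.8 yaw 1.06
g 2 centre [-76.9  66.7] row dist 86.9 yaw -0.03
wrist o matmul: Input operand 1 has a mismatch in its core dimension 0, with gufunc signature (n?,k),(k,m?)->(n?,m?) (size 3 is different from 1)
t 3.8 tcp tray mm [-72.6  66.1] z 38.4 tool-y yaw rel tray deg -0.07 F [-0.2 -0.2  0.7] op 0.198
```

Emit:
servo_tool --pt "-0.008 0 0 0" --pt "-0.008 0 -0.04 0" --pt "-0.008 0 -0.08 0" --pt "-0.05 -0.045 -0.08 0" --pt "-0.09 -0.09 -0.08 0" --pt "-0.13 -0.135 -0.08 0" --pt "-0.157 -0.1775 -0.08 0" --pt "-0.157 -0.1775 -0.08 0" --pt "-0.157 -0.1775 -0.04 0" --pt "-0.157 -0.1775 -0.02 0" --pt "-0.157 -0.1775 0.001 0" --pt "-0.157 -0.1775 0.001 0"

```text
time: 5.0
tool_pos: [0.5909, -0.0107, 0.0358]
eef_rot: [0.23, -3.129, -0.0]
force: [-0.9, 0.6, 0.3]
opening: 0.199
gripper_force: 0.0
```

Run:
```python
from h import *
st()
c=optics.camera("top");cv2.imwrite("pics/t4.png",cv2.resize(c["frame"][130:335,150:400],None,fx=3,fy=2.9));c2=optics.camera("scene")
st()
```

```text
t 5.0 tcp tray mm [ 44.6 -66.3] z 35.8 tool-y yaw rel tray deg -0.03 F [-0.9  0.6  0.3] op 0.199
t 5.1 tcp tray mm [ 45.7 -66.6] z 37.7 tool-y yaw rel tray deg -0.04 F [-0.2  0.1 -0.2] op 0.201
```

View pics/t4.png

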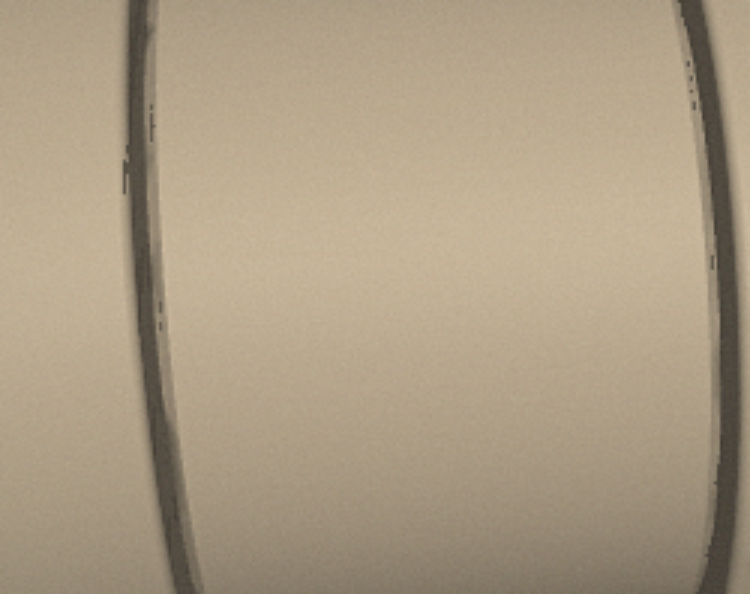

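The arm covers the whole crop (centre px 375,300), so the top view is no use here. The pose and zero force put the fingers in the orange pocket, so I'll slide orange left.

Emit:
servo_tool --pt "0 0.008 0 0" --pt "0 0.023 0 0" --pt "0 0.039 0 0" --pt "0 0.055 0 0" --pt "0 0.071 0 0" --pt "0 0.087 0 0" --pt "0 0.103 0 0" --pt "0 0.119 0 0" --pt "0 0.135 0 0" --pt "0 0.151 0 0" --pt "0 0.167 0 0" --pt "0 0.18 0 0"

```text
time: 6.3
tool_pos: [0.5725, 0.1235, 0.0378]
eef_rot: [0.23, -3.133, -0.0]
force: [0.2, -2.9, 1.6]
opening: 0.201
gripper_force: 1.6
```

Run:
```python
from h import *
st()
for n in("wrist","scene"):
    c=optics.camera(n);cv2.imwrite(f"pics/{n}5.png",c["frame"])
    for k in "go":
        try: carr(c,k)
        except Exception as e: print(n,k,"none")
st()
```

```text
t 6.3 tcp tray mm [46.2 69.2] z 37.8 tool-y yaw rel tray deg -0.06 F [ 0.2 -2.9  1.6] op 0.201
g 11 centre [-51.  66.] row dist 88.2 yaw -4.92
o 4 centre [31. 64.] row dist 87.6 yaw -0.12
scene g none
o 1 centre [nan nan] row dist nan yaw nan
t 6.4 tcp tray mm [46.2 70.4] z 37.7 tool-y yaw rel tray deg 0.07 F [-0.8  0.3  0.4] op 0.202h.py:33: RuntimeWarning: Mean of empty slice.
  a,b=P[m].mean(0),P[~m].mean(0);d=a-b
  ret = um.true_divide(
```

View pics/scene5.png

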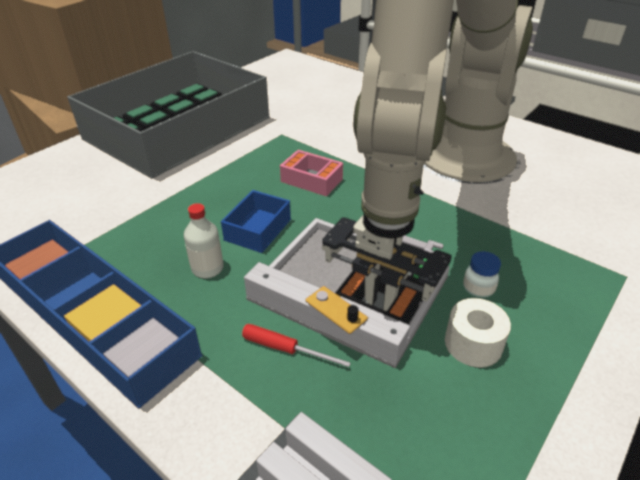

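Scene view: orange is in the rear left at px (385,295), with its modules beside the fingers. I'll press it back against the stop.

Emit:
servo_tool --pt "-0.01 -0.004 0 0" --pt "-0.025 -0.004 0 0" --pt "-0.033 -0.004 0 0" --pt "-0.037 -0.004 0 0" --pt "-0.041 -0.004 0 0" --pt "-0.041 -0.004 0 0"

```text
time: 7.0
tool_pos: [0.6024, 0.1231, 0.0376]
eef_rot: [0.229, -3.13, 0.001]
force: [-4.6, -1.4, 1.8]
opening: 0.201
gripper_force: 2.2
```

Run:
```python
from h import *
st()
```

```text
t 7.0 tcp tray mm [75.7 64.4] z 37.6 tool-y yaw rel tray deg -0.09 F [-4.6 -1.4  1.8] op 0.201
```

Emit:
servo_tool --pt "-0.0013 0 0 0" --pt "-0.0026 0 0 0" --pt "-0.004 0 0 0" --pt "-0.004 0 0 0"

```text
time: 7.4
tool_pos: [0.6024, 0.1231, 0.0375]
eef_rot: [0.229, -3.125, 0.003]
force: [-12.3, -1.8, 8.8]
opening: 0.197
gripper_force: 6.5
```

Run:
```python
from h import *
st()
```

```text
t 7.4 tcp tray mm [75.7 64.4] z 37.5 tool-y yaw rel tray deg -0.07 F [-12.3  -1.8   8.8] op 0.197
```

Emit:
servo_tool --pt "0.015 0 0 0" --pt "0.02 0 -0.03 0" --pt "0.03 0 -0.075 0" --pt "0.08 0 -0.08 0" --pt "0.13 0.001 -0.08 0" --pt "0.168 0.001 -0.08 0" --pt "0.168 0.001 -0.08 0"

```text
time: 8.1
tool_pos: [0.4781, 0.1058, 0.0982]
eef_rot: [0.23, -3.131, 0.001]
force: [0.7, 0.0, 0.2]
opening: 0.198
gripper_force: 0.0
```

Run:
```python
from h import *
st();c=optics.camera("wrist")
for k in "go":carr(c,k)
cv2.imwrite("pics/w6.png",c["frame"]);st()
```

```text
t 8.1 tcp tray mm [-49.8  65.5] z 98.2 tool-y yaw rel tray deg -0.05 F [0.7 0.  0.2] op 0.198
g 6 centre [-49.6  66.4] row dist 88.1 yaw -0.09Traceback (most recent call last):
  File "<stdin>", line 3, in <module>
  File "h.py", line 31, in carr
    P=tray(px2w(c,[a[0] for a in L],z)); A=np.array([a[1] for a in L])
           ~~~~^^^^^^^^^^^^^^^^^^^^^^^
  File "h.py", line 7, in px2w
    d=np.c_[uv,np.ones(len(uv))]@np.linalg.inv(K).T@T[:3,:3].T
      ~~~~~~~~~~~~~~~~~~~~~~~~~~^~~~~~~~~~~~~~~~~~~
ValueError: matmul: Input operand 1 has a mismatch in its core dimension 0, with gufunc signature (n?,k),(k,m?)->(n?,m?) (size 3 is different from 1)
```

Emit:
servo_tool --pt "0 0 0.03 0" --pt "0 0 0.06 0" --pt "0 0 0.081 0" --pt "0 0 0.081 0"

```text
time: 8.55
tool_pos: [0.4826, 0.1069, 0.0354]
eef_rot: [0.229, -3.132, 0.0]
force: [0.6, -0.3, -0.3]
opening: 0.201
gripper_force: 0.0
```

Emit:
servo_tool --pt "0 -0.008 0 0" --pt "0 -0.023 0 0" --pt "0 -0.039 0 0" --pt "0 -0.055 0 0" --pt "0 -0.071 0 0" --pt "0 -0.087 0 0" --pt "0 -0.103 0 0" --pt "0 -0.119 0 0" --pt "0 -0.135 0 0" --pt "0 -0.151 0 0" --pt "0 -0.167 0 0" --pt "0 -0.18 0 0"

```text
time: 9.75
tool_pos: [0.5015, -0.0282, 0.0371]
eef_rot: [0.228, -3.133, 0.0]
force: [-1.0, 2.5, 1.7]
opening: 0.193
gripper_force: 1.4
```

Run:
```python
from h import *
st();c=optics.camera("wrist");cv2.imwrite("pics/w7.png",c["frame"]);carr(c,"g");st()
```

```text
t 9.75 tcp tray mm [-46.4 -70.5] z 37.1 tool-y yaw rel tray deg -0.11 F [-1.   2.5  1.7] op 0.193
g 4 centre [-62.9 -64.9] row dist 87.3 yaw -0.31
t 9.8 tcp tray mm [-46.5 -72.2] z 37.1 tool-y yaw rel tray deg -0.22 F [ 0.8 -1.3  0.6] op 0.199
```

View pics/w7.png

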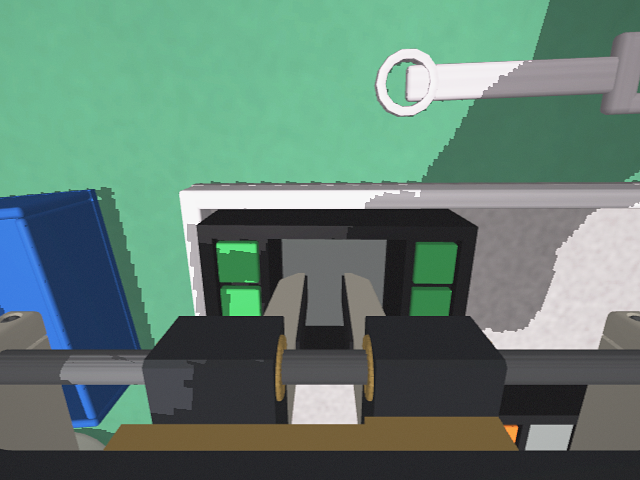

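Wrist view: green is square in the front right, centred at about px (335,270). The orange carrier's corner at (510,435) is clear of its path. I'll push green back.

Emit:
servo_tool --pt "-0.012 0.005 0 0" --pt "-0.026 0.005 0 0" --pt "-0.04 0.005 0 0" --pt "-0.054 0.005 0 0" --pt "-0.068 0.005 0 0" --pt "-0.082 0.005 0 0" --pt "-0.096 0.005 0 0" --pt "-0.11 0.005 0 0" --pt "-0.124 0.005 0 0" --pt "-0.138 0.005 0 0" --pt "-0.15 0.005 0 0" --pt "-0.157 0.005 0 0"

```text
time: 11.0
tool_pos: [0.6184, -0.006, 0.0371]
eef_rot: [-0.229, 3.133, 0.0]
force: [-2.8, -0.2, 1.9]
opening: 0.199
gripper_force: 1.3
```

Emit:
servo_tool --pt "-0.002 0 0 0" --pt "-0.004 0 0 0" --pt "-0.006 0 0 0" --pt "-0.008 0 0 0" --pt "-0.0095 0 0 0" --pt "-0.0095 0 0 0"

```text
time: 11.6
tool_pos: [0.6217, -0.0056, 0.037]
eef_rot: [0.229, -3.128, 0.001]
force: [-9.2, -0.8, 6.0]
opening: 0.202
gripper_force: 4.6
```

Run:
```python
from h import *
st()
```

```text
t 11.6 tcp tray mm [ 75.8 -65.7] z 37.0 tool-y yaw rel tray deg -0.07 F [-9.2 -0.8  6. ] op 0.202
```

Emit:
servo_tool --pt "0.014 0 0 0" --pt "0.02 0 -0.03 0" --pt "0.03 0 -0.08 0" --pt "0.03 0 -0.14 0" --pt "0.03 -0.05 -0.2 0" --pt "0.03 -0.1 -0.24 0" --pt "0.03 -0.16 -0.27 0" --pt "0.03 -0.22 -0.28 0" --pt "0.03 -0.28 -0.28 0" --pt "0.03 -0.3 -0.28 0" --pt "0.03 -0.3 -0.28 0"

```text
time: 12.7
tool_pos: [0.6345, -0.2343, 0.2468]
eef_rot: [-0.222, 3.133, -0.002]
force: [0.1, 1.1, -0.2]
opening: 0.201
gripper_force: 0.0
```

Run:
```python
from h import *
st();c=optics.camera("top");carr(c,"g");carr(c,"o")
L,m=mods(c,"y",reg=(185,150,370,330));(x,y),wh,a=cv2.minAreaRect(cv2.findNonZero(m));print("clip",tray(px2w(c,(x,y),.065)),wh,a)
b=cv2.boxPoints(((x,y),wh,a));print(tray(px2w(c,b,.065)).round(1).tolist())
cv2.imwrite("pics/t8.png",cv2.resize(c["frame"][130:335,150:400],None,fx=3,fy=2.9))
g=cv2.inRange(c["frame"],(0,0,0),(60,60,60))
k=np.zeros_like(g);k[165:190,215:240]=1
n,l,stt,ce=cv2.connectedComponentsWithStats(g*k)
for i in range(1,n):
    if stt[i,4]>15: print(ce[i],stt[i],tray(px2w(c,ce[i],.089)),tray(px2w(c,ce[i],.077)))
```

```text
t 12.7 tcp tray mm [  54.9 -293.8] z 246.8 tool-y yaw rel tray deg -0.35 F [ 0.1  1.1 -0.2] op 0.201
g 5 centre [ 56.6 -66. ] row dist 91.7 yaw -7.19
o 6 centre [50.2 66.9] row dist 88.0 yaw 0.04
clip [[72.68131404 46.74402212]] (56.68218994140625, 88.39916229248047) 12.295267105102539
[[17.4, 116.7], [164.9, 68.0], [129.3, -24.9], [-16.7, 26.2]]
[227.29896907 177.91752577] [222 172  11  13  97] [[126.84751592  61.9489502 ]] [[130.76193164  63.62640903]]
```

View pics/t8.png

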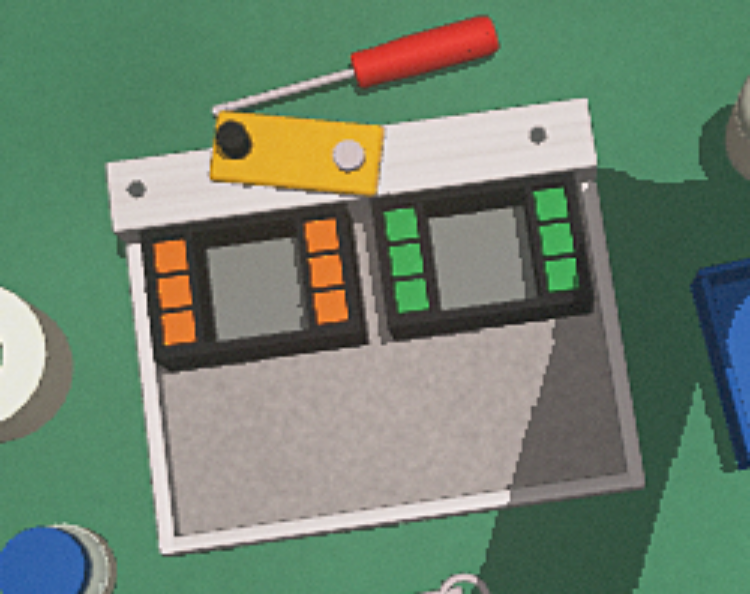

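Both carriers have swapped and are square at the stop: orange at crop px (255,285), green at (480,255). The knob at (233,140) gives tray (129, 63), so the clip is at about −0.22 rad. I'll go above the knob.

Emit:
servo_tool --pt "-0.02 0.06 0 0" --pt "-0.04 0.12 0 0" --pt "-0.06 0.18 0 0" --pt "-0.08 0.24 0 0" --pt "-0.0988 0.3 0 0" --pt "-0.0988 0.36 0 0" --pt "-0.0988 0.42 0 0" --pt "-0.0988 0.474 0.04 0" --pt "-0.0988 0.474 0.09 0" --pt "-0.0988 0.474 0.133 0" --pt "-0.0988 0.474 0.133 0" --fingers 0.5

```text
time: 13.85
tool_pos: [0.6527, 0.1341, 0.1434]
eef_rot: [0.235, -3.125, 0.0]
force: [-0.3, -0.5, -0.1]
opening: 0.499
gripper_force: 0.0
```

Run:
```python
from h import *
st();print(monitor.get_state()["q"].round(2));c=optics.camera("wrist");cv2.imwrite("pics/w9.png",c["frame"])
c=optics.camera("scene");cv2.imwrite("pics/s9.png",cv2.resize(c["frame"][180:420,200:520],None,fx=2.4,fy=2.4))
```

```text
t 13.85 tcp tray mm [127.   67.9] z 143.4 tool-y yaw rel tray deg 0.16 F [-0.3 -0.5 -0.1] op 0.499
[-0.16  0.64 -0.19  1.8   0.17  0.73  1.28]
```

View pics/s9.png

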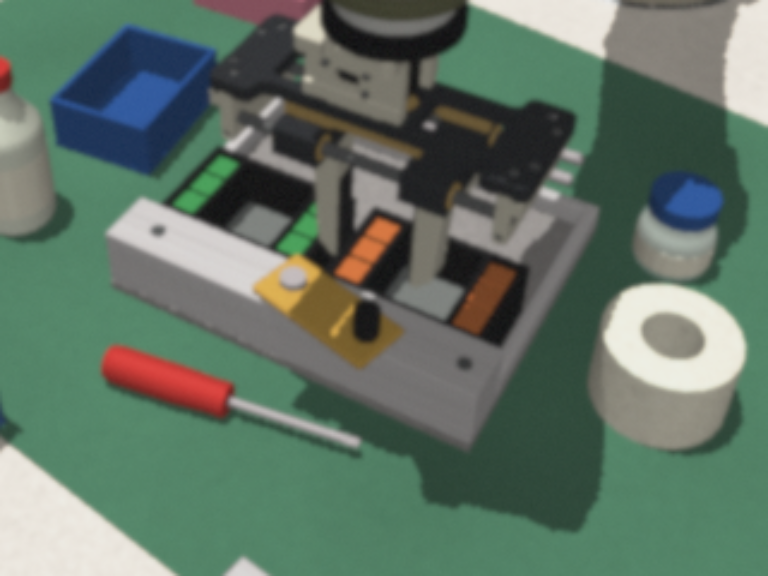

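Scene crop: the knob is at px (367,318), below and between the open fingers. I'll pre-rotate the tool 50° clockwise to leave joint-7 room, then descend over the knob.

Emit:
servo_tool --pt "-0.0027 -0.0065 0 0.139" --pt "-0.0027 -0.0065 0 0.139" --pt "-0.0027 -0.0065 0 0.139" --pt "-0.0027 -0.0065 0 0.139" --pt "-0.0027 -0.0065 0 0.139" --pt "-0.0027 -0.0065 0 0.139" --pt "-0.0027 -0.0065 0.025 0.139" --pt "-0.0027 -0.0065 0.05 0.139" --pt "-0.0027 -0.0065 0.07 0.139" --pt "-0.0027 -0.0065 0.079 0.139" --pt "-0.0027 -0.0065 0.079 0.139"

```text
time: 15.05
tool_pos: [0.6592, 0.1272, 0.0881]
eef_rot: [-1.117, -2.936, -0.0]
force: [0.4, -0.1, 0.4]
opening: 0.502
gripper_force: 0.0
```

Run:
```python
from h import *
st();print(monitor.get_state()["q"].round(2))
```

```text
t 15.05 tcp tray mm [132.4  60.1] z 88.1 tool-y yaw rel tray deg -50.12 F [ 0.4 -0.1  0.4] op 0.502
[-0.31  0.7   0.05  1.84 -0.06  0.6   0.62]
```

Emit:
servo_tool --pt "0.0059 -0.001 0.004 0" --pt "0.0059 -0.001 0.004 0"

```text
time: 15.25
tool_pos: [0.6551, 0.13, 0.0856]
eef_rot: [-1.117, -2.936, -0.001]
force: [-0.3, 0.2, 0.5]
opening: 0.498
gripper_force: 0.0
```

Emit:
servo_tool --pt "0 0 0 0" --pt "0 0 0 0" --pt "0 0 0 0" --pt "0 0 0 0" --fingers 0.1

```text
time: 15.65
tool_pos: [0.6556, 0.1294, 0.0853]
eef_rot: [1.118, 2.936, 0.0]
force: [0.8, 6.4, 0.0]
opening: 0.207
gripper_force: 3.9
```

Run:
```python
from h import *
st()
c=optics.camera("scene");cv2.imwrite("pics/s10.png",cv2.resize(c["frame"][230:400,260:480],None,fx=3.4,fy=3.4))
s=monitor.get_state();print(s["gripper_force"])
# arc waypoints, relative, in tool axes at start (share units)
p0=tray(s["tool_pos"])[0];M=R.from_rotvec(s["eef_rot"]).as_matrix()
pin=np.array([115,0]);d=p0-pin;r=np.hypot(*d);a0=np.arctan2(-d[0],d[1]);print("r",r,"a0",np.degrees(a0))
for k in range(1,15):
    th=np.radians(7.5*k);p=pin+r*np.array([-np.sin(a0+th),np.cos(a0+th)])
    w=RT@((p-p0)/1000);t=M.T@[*w,0]/.75
    print(k,t.round(4)[:2],round(-7.5*k/360,4),round(np.degrees(a0+th),1))
```

```text
t 15.65 tcp tray mm [129.2  62.8] z 85.3 tool-y yaw rel tray deg -50.13 F [0.8 6.4 0. ] op 0.207
30.006044805049896
r 65.03007231491418 a0 -12.942206554067258
1 [ 0.0086 -0.0074] -0.0208 -5.4
2 [ 0.0161 -0.0159] -0.0417 2.1
3 [ 0.0225 -0.0253] -0.0625 9.6
4 [ 0.0275 -0.0354] -0.0833 17.1
5 [ 0.0312 -0.0462] -0.1042 24.6
6 [ 0.0335 -0.0573] -0.125 32.1
7 [ 0.0343 -0.0686] -0.1458 39.6
8 [ 0.0336 -0.0799] -0.1667 47.1
9 [ 0.0315 -0.091 ] -0.1875 54.6
10 [ 0.0279 -0.1018] -0.2083 62.1
11 [ 0.023 -0.112] -0.2292 69.6
12 [ 0.0167 -0.1215] -0.25 77.1
13 [ 0.0093 -0.13  ] -0.2708 84.6
14 [ 0.0008 -0.1376] -0.2917 92.1
```

View pics/s10.png

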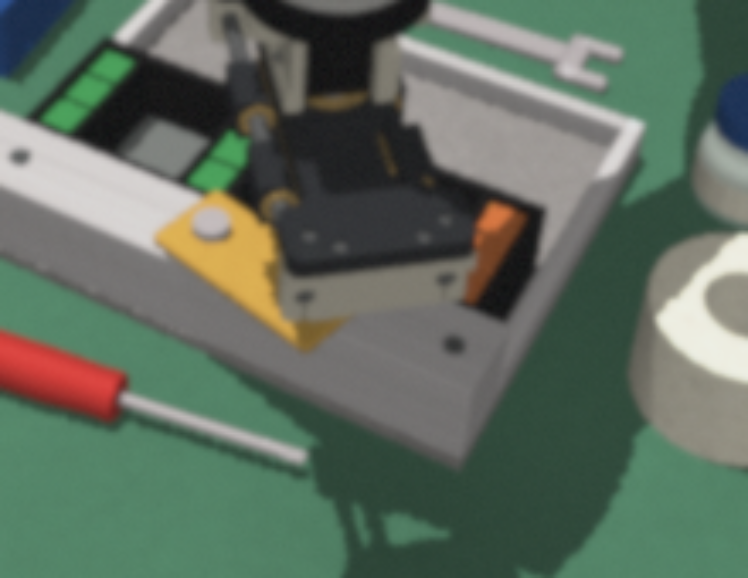

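The gripper hides the knob near px (320,260), but an opening of 19 mm with 30 N of grip means it is held. Now I'll swing it along the arc.

Emit:
servo_tool --pt "0.0086 -0.0074 0 -0.0208" --pt "0.0161 -0.0159 0 -0.0417" --pt "0.0225 -0.0253 0 -0.0625" --pt "0.0275 -0.0354 0 -0.0833" --pt "0.0312 -0.0462 0 -0.1042" --pt "0.0335 -0.0573 0 -0.125" --pt "0.0343 -0.0686 0 -0.1458" --pt "0.0336 -0.0799 0 -0.1667" --pt "0.0315 -0.091 0 -0.1875" --pt "0.0279 -0.1018 0 -0.2083" --pt "0.023 -0.112 0 -0.2292" --pt "0.0167 -0.1215 0 -0.25"

```text
time: 16.9
tool_pos: [0.5852, 0.0696, 0.0852]
eef_rot: [1.294, -2.863, -0.0]
force: [-0.1, 1.8, -0.0]
opening: 0.183
gripper_force: 30.0
```

Run:
```python
from h import *
st();s=monitor.get_state();print(s["gripper_force"],s["q"].round(2))
p=tray(s["tool_pos"])[0]-[115,0];print(np.hypot(*p),np.degrees(np.arctan2(-p[0],p[1])))
```

```text
t 16.9 tcp tray mm [50.8 14. ] z 85.2 tool-y yaw rel tray deg 40.2 F [-0.1  1.8 -0. ] op 0.183
30.000047385692596 [ 0.04  0.66 -0.38  2.01  0.46  0.55  1.76]
65.71984053334911 77.69473479878387
```

Emit:
servo_tool --pt "0.0066 -0.007 0 -0.017" --pt "0.013 -0.0135 0 -0.034" --pt "0.015 -0.0162 0 -0.034" --pt "0.0168 -0.0189 0 -0.034" --pt "0.0168 -0.0189 0 -0.034"

```text
time: 17.4
tool_pos: [0.5858, 0.0531, 0.0851]
eef_rot: [1.585, -2.712, -0.005]
force: [-8.2, 7.1, 5.8]
opening: 0.188
gripper_force: 30.0
```

Run:
```python
from h import *
st();s=monitor.get_state()
p=tray(s["tool_pos"])[0]-[115,0];print(np.hypot(*p),np.degrees(np.arctan2(-p[0],p[1])))
```

```text
t 17.4 tcp tray mm [49.  -2.4] z 85.1 tool-y yaw rel tray deg 52.15 F [-8.2  7.1  5.8] op 0.188
66.02167498572156 92.06848422391474
```

Emit:
servo_tool --pt "0.0021 -0.0016 0 0" --pt "0.0042 -0.0033 0 0" --pt "0.0042 -0.0033 0 0"

```text
time: 17.7
tool_pos: [0.5859, 0.0528, 0.0852]
eef_rot: [-1.588, 2.709, 0.01]
force: [-9.9, 17.4, 3.5]
opening: 0.186
gripper_force: 30.0
```

Run:
```python
from h import *
st()
```

```text
t 17.7 tcp tray mm [49.  -2.7] z 85.2 tool-y yaw rel tray deg 52.32 F [-9.9 17.4  3.5] op 0.186
```

The clip is at its end: the force rose to 17 N with no further motion. I'll relax, open and lift away.

Emit:
servo_tool --pt "-0.0045 0.0035 0 0" --pt "-0.0045 0.0035 0 0"

```text
time: 17.9
tool_pos: [0.5858, 0.0532, 0.0851]
eef_rot: [1.585, -2.711, -0.004]
force: [-7.5, 5.5, 5.7]
opening: 0.186
gripper_force: 30.0
```

Emit:
servo_tool --pt "0 0 0 0" --pt "0 0 0 0" --pt "0 0 0 0" --pt "0 0 0 0" --pt "0 0 -0.05 0" --pt "0 0 -0.11 0" --pt "0 0 -0.17 0" --pt "-0.06 0 -0.2 0" --pt "-0.12 0 -0.2 0" --pt "-0.18 0 -0.2 0" --pt "-0.24 0 -0.2 0" --pt "-0.3 0 -0.2 0" --fingers 0.5

```text
time: 19.1
tool_pos: [0.6992, 0.2481, 0.2352]
eef_rot: [-1.583, 2.714, -0.001]
force: [-0.1, 1.3, -0.6]
opening: 0.502
gripper_force: 0.0
```

Run:
```python
from h import *
st();c=optics.camera("top");cv2.imwrite("pics/t11.png",cv2.resize(c["frame"][130:380,110:430],None,fx=2.4,fy=2.4))
carr(c,"o");carr(c,"g")
```

```text
t 19.1 tcp tray mm [189.8 173.8] z 235.2 tool-y yaw rel tray deg 52.05 F [-0.1  1.3 -0.6] op 0.502Traceback (most recent call last):
  File "<stdin>", line 3, in <module>
  File "h.py", line 31, in carr
    P=tray(px2w(c,[a[0] for a in L],z)); A=np.array([a[1] for a in L])
           ~~~~^^^^^^^^^^^^^^^^^^^^^^^
  File "h.py", line 7, in px2w
    d=np.c_[uv,np.ones(len(uv))]@np.linalg.inv(K).T@T[:3,:3].T
      ~~~~~~~~~~~~~~~~~~~~~~~~~~^~~~~~~~~~~~~~~~~~~
ValueError: matmul: Input operand 1 has a mismatch in its core dimension 0, with gufunc signature (n?,k),(k,m?)->(n?,m?) (size 3 is different from 1)
```

View pics/t11.png

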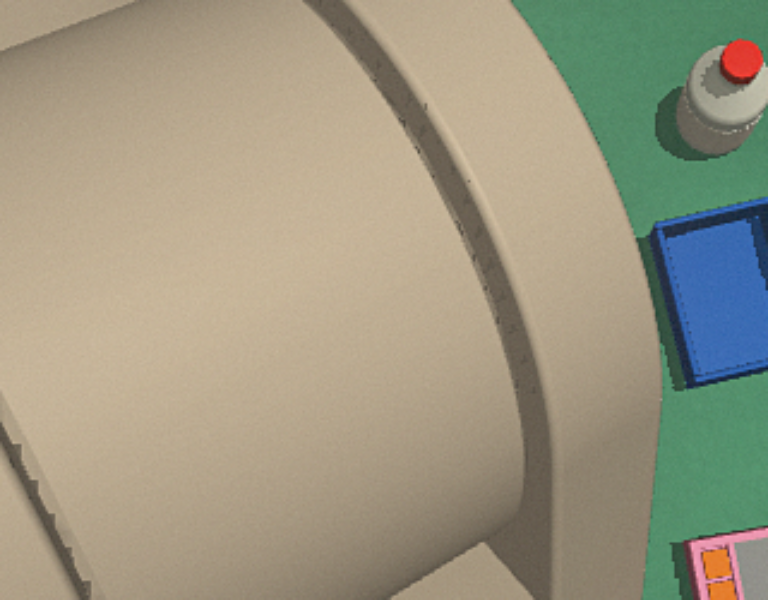

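The arm hides the tray in this view (it fills px 0–650). That was my 11th picture, one over the limit of ten, so I'll view no more and do the final check with numbers only. First I'll clear the view.

Emit:
servo_tool --pt "-0.06 0.04 0 0" --pt "-0.12 0.09 0 0" --pt "-0.18 0.14 0 0" --pt "-0.22 0.17 0 0" --pt "-0.22 0.17 0 0" --pt "-0.22 0.17 0 0"

```text
time: 19.75
tool_pos: [0.6667, 0.4561, 0.2345]
eef_rot: [1.589, -2.709, -0.002]
force: [-0.6, -0.4, 0.7]
opening: 0.501
gripper_force: 0.0
```

Run:
```python
from h import *
st();c=optics.camera("top")
for k in "og":
    try: carr(c,k)
    except Exception as e: print(k,e)
    w=mods(c,k,reg=(185,150,370,330))[0];print([(tray(px2w(c,a[0],.053))[0].round(0).tolist(),int(a[1])) for a in w])
L,m=mods(c,"y",reg=(185,150,370,330))
for a in L: print("yellow",tray(px2w(c,a[0],.065))[0].round(1),a[1])
n,l,s_,ce=cv2.connectedComponentsWithStats(m);big=(l==1+s_[1:,4].argmax()).astype(np.uint8)
P=tray(px2w(c,cv2.findNonZero(big)[:,0],.065)).astype(np.float32)
print("clip box (centre,size,angle)",cv2.minAreaRect(P))
```

```text
t 19.75 tcp tray mm [188.2 384.3] z 234.5 tool-y yaw rel tray deg 52.33 F [-0.6 -0.4  0.7] op 0.501
o 6 centre [50.2 68.5] row dist 84.9 yaw -0.04
[([72.0, 28.0], 53), ([72.0, 111.0], 109), ([50.0, 28.0], 50), ([50.0, 111.0], 109), ([28.0, 23.0], 105), ([28.0, 111.0], 111)]
g 3 centre [  45.8 -111.5] row dist 32.1 yaw -89.55
[([73.0, -111.0], 66), ([51.0, -111.0], 64), ([30.0, -112.0], 66)]
yellow [82.6 -0.4] 1150
clip box (centre,size,angle) ((83.03118896484375, -0.39837646484375), (97.15653991699219, 43.42781448364258), 0.3853279948234558)
```

All confirmed: the clip is square over both carriers (0.4° measurement error), and both carriers sit at x ≈ 50–51 mm, fully back and in their new bays.

```bash
python3 -c "
from h import *
print(order.sign_off())"
```

```text
the job is handed in; nothing more can be done
None
```

The job is handed in at about 20 s: the two carriers are swapped and back against the stop, and the clip is turned to its end over both, all confirmed by measurement; I viewed 11 pictures, one over the limit of 10.

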